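Fetch the pigment jar from behind the muller and the bottle for weighing

TASK

Take the muller and the dropper bottle off the wooden stand and stand both on the cork mat, leaving the jar behind them where it is until they are out of the way. Then fetch the pigment jar out and stand it in the middle of the scale's round pan, and only after that put the muller and the bottle back, each on the same cork disc of the stand, and the same place on it, where it stood at the start. Keep all three upright and let the other things on the table lie.

Things in the scene. Friction and masses are not known exactly. Their poses are not given: they have to be found in the camera images.
- muller: Loose upright glass muller: pale round foot 60 mm across, 36 mm high, under a turned brown wooden handle with a round knob 42 mm across, widest about 80 mm above the underside (grasp there); 104 mm high, 0.3 kg. Origin: centre of the underside; z up. Starts on either one of the stand's two cork discs.
- dropper: Loose upright amber dropper bottle with a label: round body 32 mm across up to 65 mm (grasp it about 55 mm up), black collar 24 mm across, narrow bulb (13 mm) to 102 mm; rigid, 70 g. Origin: centre of the underside; z up. Starts on the other cork disc.
- jar: Loose upright black pigment jar with grey screw lid, 44 mm across, 71 mm high, 60 g. Origin: centre of the underside; z up. Starts between the stand's two cheeks, behind muller and bottle; the cheeks leave no finger room at its sides: grasp it about 42 mm up with one finger in front and one behind (along the stand's x).
- stand: Fixed wooden stand. Origin at table height; x to its back, y left, z up. Deck x -75..85, y -80..80, top at z 8 mm. Two flush cork discs, 70 mm wide, centred at (-30, 38) and (-30, -38), muller and bottle within 5 mm of these. Jar near (20, 0) between two cheeks: x 10..50, inner faces y +-26, 7 thick, tops at z 58. Low strip across the back: x 76..84, top z 14.
- mat: Fixed rectangular cork mat, 180 mm along its x, 120 mm along its y, top 6 mm above the table; the side area for the muller and the bottle, both wholly on it. Origin: under its centre at table height; z up. Lies to the left or the right of the stand.
- scale: Fixed small white weighing scale, 155 x 118 mm, with a round steel pan, 96 mm across, whose flat top is 24 mm above the table; it does not yield. Origin: at table height under the pan's centre; z up; its black display lies to -x, x = -96 to +60 mm. Stands on the other side of the stand from the mat.
- tape_roll: Loose roll of cream masking tape lying flat, 104 mm across, 25 mm high; a bystander, leave it. Origin: centre of the underside.
- tube: Loose dark paint tube lying at the table's right front, 174 x 53 x 32 mm; a bystander, leave it. Origin: middle of the underside; x along its length.
- charcoal_box: Loose flat card box, 115 x 60 x 23 mm, at the table's left front; a bystander, leave it. Origin: centre of the underside; x along its length.
Mind the look-alikes: they are no part of the job. Leave any green or yellow look-alike of the muller alone.

How it is judged:
By the outcome, as a careful person would: the job done as asked, in the order asked, and still so for the second after the job is handed in, with the robot touching nothing.
It also fails if it takes over 128 s, if anything falls off the work surface, if the arm or the gripper's body presses on something with over 40 N, if the wrist force passes 120 N, or if a joint passes its speed limit or range.

ROBOT

A 7-joint arm with a two-finger parallel gripper is mounted at the origin on a cart in front of the work surface, level with it; the furniture and walls round the work are solid. World frame = base frame: x ahead of the robot, y to its left, z up, the work surface at z = 0. Lengths are in m, angles in degrees, forces in N, time in s.
With the tool pointing down it reaches from about 0.425 to 0.875 m from the base axis. Payload 9.9 kg.
Tool frame: the origin (TCP) lies midway between the tips of the shut fingers; the grasp point (between the pads) lies 19 mm behind it; z points along the fingers, y is the line along which they close (so a half turn about z gives the same grasp; the last joint's range is limited). The gripper opens to 85 mm and grips with 20 to 120 N. Pads are 22 mm wide; open, the fingers measure 114 mm over their backs; the gripper's body (76 mm by 85 mm) begins 54 mm behind the grasp point. The pads swing forward as they close: fully open they stand 13 mm farther back than shut.
Start: joints at [-68.686, 32.985, 1.427, 82.34, -0.859, 64.687, -3.237], TCP at [0.297, 0.606, 0.231] pointing down, gripper open.
Joint ranges: [-157.87, 157.87], [-19.46, 123.44], [-87.15, 90], [11.01, 140.99], [-62.26, 242.26], [9.8, 113.94], [-161.44, 161.44]. Speed limits (degrees/s): [127.2, 127.2, 172.46, 172.46, 180, 180, 180].

INTERFACE

Orientations are given as a 3x3 rotation matrix whose columns are the frame's x, y, z axes.
In Python, from station import env gives the robot as it stands. The module is installed in compiled form; this text tells all that it offers.
- The arm moves only by the shell command python3 -m inch 'ROWS' [FORCE]. ROWS is JSON, a list of rows, each an object with "hand": the gripper's target within -1 to 1 (fully open at 1, half-way at 0, shut at -1); "travel": the shift along the tool's x, y, z scaled (see below), a list of three; "rotation": the turn, a rotation vector about the tool's x, y, z scaled (see below), a list of three. In form: [{"hand": hand, "travel": [tx, ty, tz], "rotation": [ax, ay, az]}, ...]. A call has 1 to 5 rows; each row shifts and turns the commanded pose from where the row before left it, along the tool's axes as they then stand; what a row does not reach is not made up. The controller multiplies each number of a shift by 0.05 m and each number of a turn by pi/2 rad. A row lasts 1/8 s, in which the tool goes at most 62.5 mm and 10.7 degrees, less where a joint would pass 70% of its speed; a pose out of reach is approached as far as the arm can. A call with a number of a shift or a turn outside -1 to 1 is refused whole. A call with a gripper value outside its range is refused whole. The fingers move at their own pace and stop on an object; FORCE is the grip in N (left out, the last holds). Time passes only in rows, so rows that do not move let the fingers close. It gives the time, the measured TCP pose, the force, the opening and the grip force at its end, in the units of the state.
- env.read_state(): the state, without advancing time (a new reading comes with each control period).
- env.camera(name): name is "side" or "top"; returns a dict with "pixels" (400x640x3 uint8, blue, green, red), "depth" (400x640 float32, m along the optical axis (not along the pixel's ray), 0 where there is no reading), "K" (3x3 intrinsics, pixels), "position" and "attitude" of the camera in the world. Camera axes: x right, y up, looking along -z (the intrinsics and any distortion apply to the point x, -y, -z); pixel columns grow to the right and rows downward; lengths in m; the calibration is good to about 2 mm. A picture is of the moment at which its call begins.
- env.hand_in(): hands the job in; it is judged then, once.
Trained networks look in a picture, given as the dict that the camera call returned (one of the last four; its "shot" number tells which), for a name from the list of things; names that differ only in an ending like _2 or _b are one class to them, and where a whole thing is asked for, a point or a joint stands for the part that bears it (a point fixed in the world has none). Each returns a list of dicts, best first, with "p" (0 to 1); they miss things now and then, are a little off and sometimes report something else, mostly with a low value. They report only what shows in the picture. A call takes as long as a camera call. They do not tell look-alikes from the thing itself.
- env.boxes_of(picture, label): "centre" ([x, y, z] in m, in world coordinates, good to about 4 mm: the middle of the surface that is visible of it).
The state is a dict: "time_s": time; "q": joint angles; "joint_velocities": joint speeds; "tau": joint torques, N m; "ee_pos": TCP position; "eef_rot": TCP orientation; "force": force on the tool from outside, world axes, zero at the start; "moment": the same for the moment, N m; "finger_gap": opening from 0.0 (shut) to 1.0 (fully open); "grip_force": force on a finger pad.
Only numpy, scipy, OpenCV 4.12 (cv2) and the standard library are available. Lean on these libraries where they do the work, as an engineer would, in place of code of your own. Each camera call takes 0.05 s, during which the arm holds its last target. There are 200 camera calls.

## Working session

There is one attempt and no reset: what is moved stays moved. The work goes in short steps, Python scripts to look and compute and a shell command to move; the robot and the scene stay as the last step left them, time stands still between calls to the robot, and variables do not carry over. Pictures are saved under pics/ and viewed, at most 14 in all, crops included, and the job is handed in when it is done.

```bash
mkdir -p pics
cat > h.py <<'E'
import numpy as np, cv2
from station import env
def world(pic,u,v,d=None):
    K=np.array(pic["K"]);d=pic["depth"][int(v),int(u)] if d is None else d
    p=np.array([(u-K[0,2])*d/K[0,0],-(v-K[1,2])*d/K[1,1],-d])
    return np.array(pic["position"])+np.array(pic["attitude"])@p
def cloud(pic):
    K=np.array(pic["K"]);d=pic["depth"];v,u=np.mgrid[:d.shape[0],:d.shape[1]]
    p=np.stack([(u-K[0,2])*d/K[0,0],-(v-K[1,2])*d/K[1,1],-d],-1)
    return p@np.array(pic["attitude"]).T+np.array(pic["position"])
def proj(pic,P):
    K=np.array(pic["K"]);p=np.array(pic["attitude"]).T@(np.array(P)-np.array(pic["position"]))
    return K[0,2]+K[0,0]*p[0]/-p[2],K[1,2]+K[1,1]*-p[1]/-p[2]
E
python3 - <<'E'
from h import *
for n in ("top","side"):
    p=env.camera(n);cv2.imwrite(f"pics/{n}0.png",p["pixels"]);np.savez(f"/tmp/{n}0.npz",**{k:np.array(p[k]) for k in("pixels","depth","K","position","attitude")})
    print(n,{k:np.round(p[k],3).tolist() for k in p if k not in("pixels","depth")})
    for l in "muller dropper jar stand mat scale tape_roll tube charcoal_box".split():
        print(l,[(np.round(b["centre"],3).tolist(),round(b["p"],2),np.round(proj(p,b["centre"])).tolist()) for b in env.boxes_of(p,l)])
s=env.read_state();print({k:np.round(s[k],3).tolist() for k in s})
E
```

```text
top {'K': [[424.533, 0.0, 319.442], [0.0, 424.533, 191.738], [0.0, 0.0, 1.0]], 'position': [0.261, 0.003, 1.647], 'attitude': [[-0.014, 0.988, -0.156], [-1.0, -0.013, 0.006], [0.004, 0.156, 0.988]], 'shot': 1}
muller [([0.392, 0.027, 0.086], 0.75, [311.0, 223.0]), ([0.537, -0.131, 0.037], 0.65, [351.0, 186.0]), ([0.397, -0.078, 0.094], 0.59, [339.0, 221.0]), ([0.396, 0.112, 0.09], 0.57, [287.0, 222.0]), ([0.512, 0.051, 0.088], 0.47, [304.0, 191.0]), ([0.59, -0.463, 0.021], 0.18, [436.0, 172.0])]
dropper [([0.529, -0.021, 0.068], 0.6, [323.0, 187.0])]
jar [([0.573, 0.033, 0.078], 0.5, [309.0, 175.0])]
stand [([0.571, 0.015, 0.009], 0.89, [313.0, 179.0]), ([0.573, 0.034, 0.08], 0.22, [308.0, 175.0])]
mat [([0.478, -0.289, 0.007], 0.92, [392.0, 201.0])]
scale [([0.539, 0.262, 0.02], 0.61, [250.0, 187.0])]
tape_roll [([0.589, -0.464, 0.024], 0.67, [436.0, 172.0])]
tube [([0.451, -0.457, 0.011], 0.94, [435.0, 208.0]), ([0.509, 0.054, 0.09], 0.47, [303.0, 191.0])]
charcoal_box [([0.431, 0.452, 0.023], 0.57, [200.0, 216.0]), ([0.566, 0.016, 0.007], 0.44, [313.0, 180.0])]
side {'K': [[414.15
[... 512 characters left out ...]
546, 0.009, 0.008], 0.87, [319.0, 199.0])]
mat [([0.471, -0.289, 0.008], 0.72, [395.0, 227.0])]
scale [([0.529, 0.256, 0.018], 0.61, [255.0, 192.0])]
tape_roll [([0.586, -0.464, 0.024], 0.6, [446.0, 206.0])]
tube [([0.455, -0.456, 0.013], 0.64, [442.0, 237.0])]
charcoal_box []
{'time_s': 1.0, 'q': [-68.685, 32.985, 1.428, 82.341, -0.86, 64.686, -3.238], 'joint_velocities': [0.126, 0.006, -0.011, -0.018, 0.012, 0.0, 0.044], 'tau': [0.0, -76.551, 2.249, -28.63, 0.015, 0.003, 0.0], 'ee_pos': [0.297, 0.606, 0.231], 'eef_rot': [[-0.898, 0.44, 0.0], [0.44, 0.898, -0.0], [-0.0, -0.0, -1.0]], 'force': [-0.196, -0.319, 0.346], 'moment': [-0.032, 0.037, -0.031], 'grip_force': 0.0, 'finger_gap': 1.003}
```

View pics/top0.png

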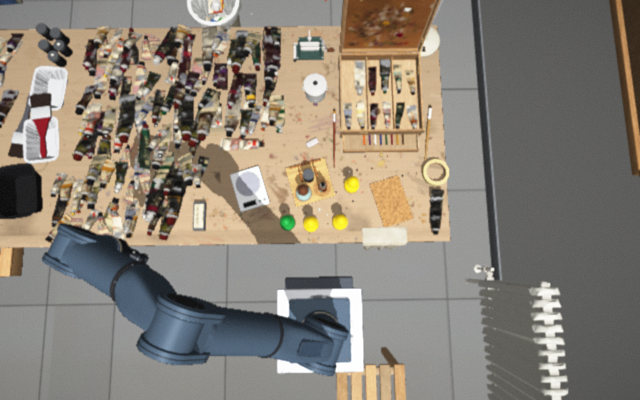

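View pics/side0.png

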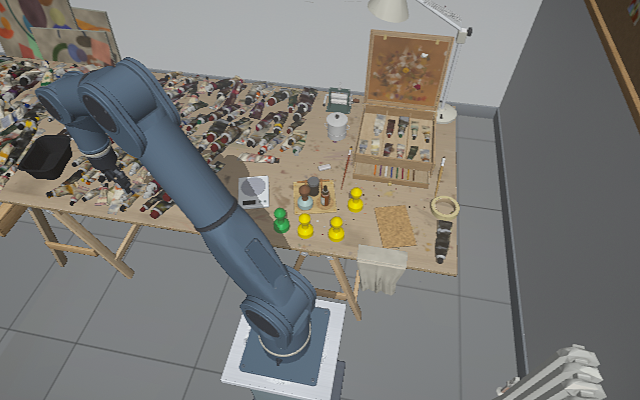

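Run:
```python
from h import *
t=dict(np.load("/tmp/top0.npz"));s=dict(np.load("/tmp/side0.npz"))
a=cv2.resize(t["pixels"][155:235,275:365],None,fx=6,fy=6,interpolation=cv2.INTER_NEAREST)
cv2.imwrite("pics/crop_top.png",a)
C=cloud(t);Cs=cloud(s)
for nm,c in(("top",C),("side",Cs)):
    x,y,z=c[...,0],c[...,1],c[...,2]
    m=(x>.42)&(x<.7)&(abs(y-.015)<.12)
    print(nm,"table z",np.median(z[m&(z<.02)&(x<.47)]),np.median(z[m&(z>.004)&(z<.014)]))
    for lo,hi in((.06,.075),(.075,.09),(.09,.1),(.1,.11)):
        k=m&(z>lo)&(z<hi);
        if k.any():
            v,u=np.where(k)
            for i in range(len(u)):
                if nm=="top":print(f"{u[i]},{v[i]}:{x[k][i]:.3f} {y[k][i]:.3f} {z[k][i]:.3f}",end=" | ")
            print()
# height map, top view
sub=C[165:212,283:372,2]*1000
h=np.clip(sub*2,0,255).astype(np.uint8);cv2.imwrite("pics/hm.png",cv2.resize(cv2.applyColorMap(h,cv2.COLORMAP_JET),None,fx=7,fy=7,interpolation=cv2.INTER_NEAREST))
```

```text
top table z 0.001359443333389665 0.00710028001773122
315,167:0.607 0.008 0.061 | 307,169:0.598 0.039 0.070 | 308,169:0.598 0.035 0.071 | 315,169:0.599 0.008 0.062 | 309,170:0.593 0.031 0.073 | 310,170:0.593 0.027 0.073 | 311,170:0.593 0.024 0.073 | 303,171:0.590 0.054 0.074 | 304,171:0.590 0.050 0.070 | 309,171:0.590 0.031 0.072 | 311,171:0.591 0.024 0.066 | 304,172:0.586 0.050 0.075 | 308,172:0.586 0.035 0.074 | 299,173:0.585 0.070 0.061 | 307,173:0.582 0.039 0.073 | 303,174:0.578 0.054 0.073 | 306,174:0.578 0.043 0.073 | 307,174:0.578 0.039 0.074 | 310,174:0.578 0.028 0.075 | 312,174:0.578 0.020 0.075 | 301,175:0.577 0.062 0.062 | 305,175:0.575 0.047 0.068 | 316,175:0.576 0.005 0.060 | 300,176:0.573 0.066 0.061 | 301,176:0.573 0.062 0.061 | 305,176:0.570 0.046 0.074 | 307,176:0.570 0.039 0.074 | 309,176:0.570 0.031 0.075 | 311,176:0.570 0.024 0.072 | 301,177:0.569 0.062 0.061 | 305,177:0.567 0.047 0.074 | 309,177:0.566 0.031 0.075 | 313,177:0.567 0.016 0.068 | 301,178:0.565 0.062 0.062 | 304,178:0.563 0.050 0.072 | 306,178:0.563 0.043 0.075 | 307,178:0.563 0.039 0.073 | 310,178:0.5
[... 5876 characters left out ...]
302,189:0.516 0.057 0.106 | 304,189:0.515 0.050 0.109 | 306,189:0.515 0.042 0.110 | 307,189:0.515 0.039 0.109 | 298,190:0.513 0.072 0.103 | 299,190:0.512 0.068 0.108 | 301,190:0.512 0.061 0.105 | 302,190:0.511 0.057 0.109 | 304,190:0.511 0.050 0.110 | 306,190:0.512 0.043 0.101 | 299,191:0.509 0.068 0.102 | 300,191:0.509 0.065 0.104 | 302,191:0.508 0.057 0.108 | 303,191:0.508 0.053 0.105 | 305,191:0.507 0.046 0.110 | 306,191:0.509 0.043 0.101 | 307,191:0.508 0.039 0.102 | 300,192:0.505 0.065 0.101 | 301,192:0.504 0.061 0.106 | 302,192:0.504 0.057 0.107 | 304,192:0.505 0.050 0.104 | 305,192:0.504 0.046 0.109 | 306,193:0.500 0.042 0.108 | 
side table z 0.0004602534811222192 0.007041703920961595
```

View pics/crop_top.png

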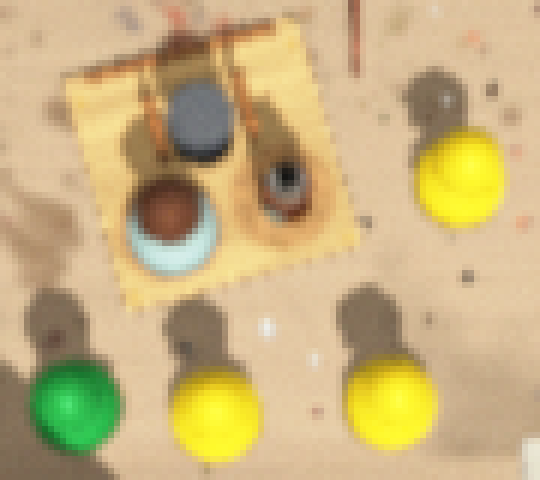

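The crop shows the brown-handled glass muller at about (304,190) on the stand's left disc, the amber bottle at (322,186) on the right disc and the grey-lidded jar at (308,175). The green (288,222) and yellow (311,223), (340,222), (352,185) ones are look-alikes. Only the brown one stands on a cork disc, so that is the muller.

```bash
cat >> h.py <<'E'
def plane(pic,u,v,z):
    o=np.array(pic["position"]);r=world(pic,u,v,1.0)-o
    return o+r*(z-o[2])/r[2]
E
python3 - <<'E'
from h import *
from scipy.optimize import least_squares
t=dict(np.load("/tmp/top0.npz"));s=dict(np.load("/tmp/side0.npz"))
c=np.array([plane(t,275+a/6-.5,155+b/6-.5,.008)[:2] for a,b in((62,75),(298,18),(358,240),(128,310))])
print("stand corners BL BR FR FL",c.round(3).tolist(),np.linalg.norm(c-np.roll(c,-1,0),axis=1).round(3))
ctr=c.mean(0);ex=(c[0]+c[1]-c[2]-c[3]);yaw=np.degrees(np.arctan2(ex[1],ex[0]));ey=c[0]+c[3]-c[1]-c[2]
print("yaw",yaw,np.degrees(np.arctan2(-ey[0],ey[1])))
y=np.radians(yaw);X=np.array([np.cos(y),np.sin(y)]);Y=np.array([-X[1],X[0]]);o=ctr-.005*X
for n,P in dict(origin=(0,0),dl=(-.03,.038),dr=(-.03,-.038),jar=(.02,0)).items():print(n,(o+P[0]*X+P[1]*Y).round(3))
for nm,p in(("top",t),("side",s)):
    C=cloud(p);x,yy,z=C[...,0],C[...,1],C[...,2]
    def cen(k,zz):
        v,u=np.where(k); return [len(u)]+[round(float(q),4) for q in plane(p,(u.min()+u.max())/2,(v.min()+v.max())/2,zz)[:2]]+[round(float(x[k].mean()),4),round(float(yy[k].mean()),4)]
    print(nm,"muller knob",cen((abs(x-.515)<.05)&(abs(yy-.055)<.035)&(z>.09),.09))
    print(nm,"bulb",cen((abs(x-.535)<.03)&(abs(yy+.018)<.02)&(z>.078),.1))
    print(nm,"body",cen((abs(x-.535)<.03)&(abs(yy+.018)<.025)&(z>.058),.07))
    print(nm,"lid",cen((abs(x-.577)<.03)&(abs(yy-.034)<.024)&(z>.068),.079))
    b=p["pixels"].astype(int); hsv=cv2.cvtColor(p["pixels"],cv2.COLOR_BGR2HSV)
    k=((abs(x-.55)<.13)&(abs(yy-.26)<.13)&(z>.012)&(z<.032)).astype(np.uint8)
    cs=max(cv2.findContours(k,0,2)[0],key=cv2.contourArea);r=cv2.boxPoints(cv2.minAreaRect(cs))
    print(nm,"scale box",[plane(p,a,bb,.02)[:2].round(3).tolist() for a,bb in r])
    k=((abs(x-.48)<.13)&(abs(yy+.289)<.13)&(z>.0035)&(z<.012)).astype(np.uint8)
    k=cv2.morphologyEx(k,cv2.MORPH_CLOSE,np.ones((5,5)));k=cv2.morphologyEx(k,cv2.MORPH_OPEN,np.ones((5,5)))
    cs=max(cv2.findContours(k,0,2)[0],key=cv2.contourArea);r=cv2.boxPoints(cv2.minAreaRect(cs))
    print(nm,"mat box",[plane(p,a,bb,.006)[:2].round(3).tolist() for a,bb in r])
    w=lambda im:cv2.resize(im,None,fx=6,fy=6,interpolation=cv2.INTER_CUBIC)
a=cv2.resize(t["pixels"][155:220,222:282],None,fx=6,fy=6,interpolation=cv2.INTER_NEAREST)
b=cv2.resize(t["pixels"][165:230,360:420],None,fx=6,fy=6,interpolation=cv2.INTER_NEAREST)
cv2.imwrite("pics/scale_mat.png",np.hstack([a,b]))
E
```

```text
stand corners BL BR FR FL [[0.621, 0.127], [0.657, -0.028], [0.508, -0.065], [0.464, 0.085]] [0.16  0.153 0.156 0.162]
yaw 14.559399961508063 14.698416050567287
origin [0.558 0.029]
dl [0.519 0.058]
dr [ 0.538 -0.016]
jar [0.577 0.034]
top muller knob [99, 0.5163, 0.0539, 0.5149, 0.0535]
top bulb [32, 0.5324, -0.0187, 0.5337, -0.0188]
top body [58, 0.5358, -0.0172, 0.5331, -0.018]
top lid [104, 0.5788, 0.035, 0.5782, 0.0351]
top scale box [[0.593, 0.344], [0.627, 0.231], [0.478, 0.186], [0.446, 0.298]]
top mat box [[0.608, -0.161], [0.61, -0.425], [0.35, -0.417], [0.349, -0.159]]
side muller knob [92, 0.5158, 0.0544, 0.5062, 0.0517]
side bulb [42, 0.5237, -0.0203, 0.5289, -0.021]
side body [81, 0.5391, -0.0173, 0.5265, -0.0207]
side lid [95, 0.5693, 0.0322, 0.5733, 0.0332]
side scale box [[0.591, 0.35], [0.62, 0.23], [0.465, 0.181], [0.437, 0.294]]
side mat box [[0.348, -0.16], [0.608, -0.154], [0.608, -0.44], [0.353, -0.417]]
```

View pics/scale_mat.png

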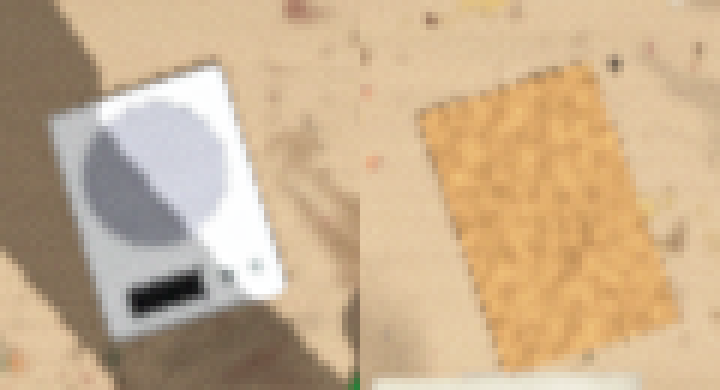

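The pan's rim spans crop (83..229, 98..246), so its centre is at pixel (247.5, 183). The mat's corners give a centre at about pixel (391, 200.5) and a yaw near 19°.

```bash
cat >> h.py <<'E'
def rel(*targets):
    "remaining shifts (units of 0.05 m, tool axes) to each target and tool-y heading"
    s=env.read_state();R=np.array(s["eef_rot"]);p=np.array(s["ee_pos"])
    print("t",round(s["time_s"],2),"p",p.round(4),"yhead",round(np.degrees(np.arctan2(R[1,1],R[0,1])),2),"zx,zy",R[:2,2].round(4),"gap",round(s["finger_gap"],3),"grip",round(s["grip_force"],1),"F",np.round(s["force"],1),"q7",round(s["q"][6],1))
    for T in targets: print(T,"units",(R.T@(np.array(T)-p)/.05).round(3))
E
python3 - <<'E'
from h import *
t=dict(np.load("/tmp/top0.npz"))
print("pan",plane(t,222+156/6-.5,155+172/6-.5,.024))
m=np.array([plane(t,360+a/6-.5,165+b/6-.5,.006)[:2] for a,b in((58,110),(232,62),(320,322),(150,372))])
ex=m[0]+m[1]-m[2]-m[3];ex/=np.linalg.norm(ex);print("mat",m.round(3).tolist(),m.mean(0),ex,m.mean(0)+.045*ex,m.mean(0)-.045*ex)
E
python3 -m inch '[{"hand":0.5,"travel":[0,0,0],"rotation":[0,0,-0.113]},{"hand":0.5,"travel":[0,0,0],"rotation":[0,0,-0.113]},{"hand":0.5,"travel":[0,0,0],"rotation":[0,0,-0.113]},{"hand":0.5,"travel":[0,0,0],"rotation":[0,0,-0.113]},{"hand":0.5,"travel":[0,0,0],"rotation":[0,0,0]}]' 25
python3 -c "
from h import *
rel((.516,.054,.231))"
```

```text
pan [0.55492116 0.27111945 0.024     ]
mat [[0.553, -0.203], [0.584, -0.319], [0.412, -0.368], [0.381, -0.257]] [ 0.48225809 -0.28681499] [0.95783872 0.28730644] [ 0.52536084 -0.2738862 ] [ 0.43915535 -0.29974378]
time_s: 1.62
ee_pos: [0.2973, 0.606, 0.2312]
eef_rot: [[-0.968, -0.25, -0.0], [-0.25, 0.968, 0.0], [0.0, 0.0, -1.0]]
force: [0.1, 0.4, -0.1]
finger_gap: 0.748
grip_force: 0.0
t 1.62 p [0.2973 0.606  0.2312] yhead 104.49 zx,zy [-0.0003  0.0001] gap 0.748 grip 0.0 F [ 0.1  0.4 -0.1] q7 31.9
(0.516, 0.054, 0.231) units [-1.4720e+00 -1.1783e+01  3.0000e-03]
```

```bash
python3 -m inch '[{"hand":0.5,"travel":[-0.12,-0.98,0],"rotation":[0,0,0]},{"hand":0.5,"travel":[-0.12,-0.98,0],"rotation":[0,0,0]},{"hand":0.5,"travel":[-0.12,-0.98,0],"rotation":[0,0,0]},{"hand":0.5,"travel":[-0.12,-0.98,0],"rotation":[0,0,0]},{"hand":0.5,"travel":[-0.12,-0.98,0],"rotation":[0,0,0]}]' 25 >/dev/null
python3 -m inch '[{"hand":0.5,"travel":[-0.12,-0.98,0],"rotation":[0,0,0]},{"hand":0.5,"travel":[-0.12,-0.98,0],"rotation":[0,0,0]},{"hand":0.5,"travel":[-0.12,-0.98,0],"rotation":[0,0,0]},{"hand":0.5,"travel":[-0.12,-0.98,0],"rotation":[0,0,0]},{"hand":0.5,"travel":[0,0,0],"rotation":[0,0,0]}]' 25 >/dev/null
python3 -c "
from h import *
rel((.516,.054,.16))"
```

```text
t 2.88 p [0.4618 0.1887 0.2315] yhead 103.91 zx,zy [ 0.0008 -0.0014] gap 0.75 grip 0.0 F [-0.1  0.7 -0.4] q7 73.7
(0.516, 0.054, 0.16) units [-0.405 -2.874  1.435]
```

```bash
python3 -m inch '[{"hand":0.5,"travel":[-0.13,-0.96,0],"rotation":[0,0,0]},{"hand":0.5,"travel":[-0.13,-0.96,0],"rotation":[0,0,0]},{"hand":0.5,"travel":[-0.13,-0.95,0],"rotation":[0,0,-0.006]},{"hand":0.5,"travel":[0,0,0.7],"rotation":[0,0,0]},{"hand":0.5,"travel":[0,0,0.7],"rotation":[0,0,0]}]' 25 >/dev/null
python3 -m inch '[{"hand":0.5,"travel":[0,0,0],"rotation":[0,0,0]}]' 25 >/dev/null
python3 - <<'E'
from h import *
rel((.516,.054,.065))
for n in ("side","top"):
    p=env.camera(n);c=p["pixels"][140:260,250:390];print(n)
    cv2.imwrite(f"pics/{n}1.png",cv2.resize(c,None,fx=4,fy=4,interpolation=cv2.INTER_CUBIC))
E
```

```text
t 3.62 p [0.5137 0.0596 0.1596] yhead 105.0 zx,zy [-0.0044 -0.0004] gap 0.75 grip 0.0 F [-0.4  0.6 -0.6] q7 91.1
(0.516, 0.054, 0.065) units [-0.023 -0.121  1.892]
side
top
```

View pics/side1.png

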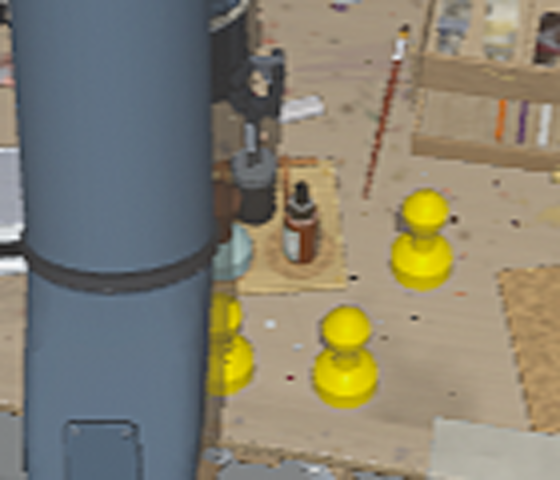

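Side crop: the arm hides the muller's left. The right finger shows at crop (265,100), above the bottle and jar. Clear so far, going down.

```bash
python3 -m inch '[{"hand":0.5,"travel":[-0.02,-0.12,0],"rotation":[0,-0.003,0]},{"hand":0.5,"travel":[0,0,0.5],"rotation":[0,0,0]},{"hand":0.5,"travel":[0,0,0.5],"rotation":[0,0,0]},{"hand":0.5,"travel":[0,0,0.4],"rotation":[0,0,0]},{"hand":0.5,"travel":[0,0,0],"rotation":[0,0,0]}]' 25 
python3 -c "
from h import *
rel((.516,.054,.065))"
```

```text
time_s: 4.35
ee_pos: [0.518, 0.0532, 0.0913]
eef_rot: [[-0.966, -0.26, 0.004], [-0.26, 0.966, 0.001], [-0.004, -0.0, -1.0]]
force: [0.1, -0.2, 0.4]
finger_gap: 0.751
grip_force: 0.0
t 4.35 p [0.518  0.0532 0.0913] yhead 105.07 zx,zy [0.004 0.001] gap 0.751 grip 0.0 F [ 0.1 -0.2  0.4] q7 91.2
(0.516, 0.054, 0.065) units [0.037 0.027 0.525]
```

```bash
python3 -m inch '[{"hand":0.5,"travel":[0.03,0.02,0.5],"rotation":[0,0.002,0]},{"hand":0.5,"travel":[0,0,0],"rotation":[0,0,0]},{"hand":-0.2,"travel":[0,0,0],"rotation":[0,0,0]},{"hand":-1,"travel":[0,0,0],"rotation":[0,0,0]},{"hand":-1,"travel":[0,0,0],"rotation":[0,0,0]}]' 30 
python3 -m inch '[{"hand":-1,"travel":[0,0,0],"rotation":[0,0,0]},{"hand":-1,"travel":[0,0,0],"rotation":[0,0,0]}]' 30 
python3 -c "
from h import *
rel((.525,-.274,.231))"
```

```text
time_s: 4.97
ee_pos: [0.5175, 0.0544, 0.0678]
eef_rot: [[-0.965, -0.261, 0.004], [-0.261, 0.965, 0.001], [-0.004, -0.0, -1.0]]
force: [-0.7, 1.2, 6.8]
finger_gap: 0.478
grip_force: 29.8
time_s: 5.22
ee_pos: [0.5175, 0.0543, 0.0677]
eef_rot: [[-0.965, -0.261, 0.004], [-0.261, 0.965, 0.001], [-0.004, -0.0, -1.0]]
force: [0.0, 1.7, 7.5]
finger_gap: 0.473
grip_force: 29.8
t 5.22 p [0.5175 0.0543 0.0677] yhead 105.11 zx,zy [0.004 0.001] gap 0.473 grip 29.8 F [0.  1.7 7.5] q7 90.9
(0.525, -0.274, 0.231) units [ 1.553 -6.379 -3.271]
```

```bash
python3 -m inch '[{"hand":-1,"travel":[0,0,-0.3],"rotation":[0,0,0]},{"hand":-1,"travel":[0,0,-0.8],"rotation":[0,0,0]},{"hand":-1,"travel":[0,0,-1],"rotation":[0,0,0]},{"hand":-1,"travel":[0,0,-0.9],"rotation":[0,0,0]},{"hand":-1,"travel":[0.11,-0.45,-0.1],"rotation":[0,0,0]}]' 30 
python3 -m inch '[{"hand":-1,"travel":[0.2,-0.85,0],"rotation":[0,0,0]},{"hand":-1,"travel":[0.22,-0.9,0],"rotation":[0,0,0]},{"hand":-1,"travel":[0.22,-0.9,0],"rotation":[0,0,0]},{"hand":-1,"travel":[0.22,-0.9,0],"rotation":[0,0,0]},{"hand":-1,"travel":[0.22,-0.9,0],"rotation":[0,0,0]}]' 30 
python3 -c "
from h import *
rel((.525,-.274,.12))"
```

```text
time_s: 5.85
ee_pos: [0.5183, 0.0325, 0.2258]
eef_rot: [[-0.965, -0.263, 0.008], [-0.263, 0.965, 0.002], [-0.008, 0.0, -1.0]]
force: [-0.3, -0.8, -3.6]
finger_gap: 0.474
grip_force: 31.4
time_s: 6.48
ee_pos: [0.5221, -0.1995, 0.2224]
eef_rot: [[-0.965, -0.261, 0.002], [-0.261, 0.965, 0.0], [-0.002, -0.0, -1.0]]
force: [0.8, 0.3, -3.1]
finger_gap: 0.47
grip_force: 31.4
t 6.47 p [ 0.5221 -0.1995  0.2224] yhead 105.1 zx,zy [0.0019 0.0004] gap 0.47 grip 31.4 F [ 0.8  0.3 -3.1] q7 121.3
(0.525, -0.274, 0.12) units [ 0.336 -1.453  2.047]
```

```bash
python3 -m inch '[{"hand":-1,"travel":[0.15,-0.6,0],"rotation":[0,0,0]},{"hand":-1,"travel":[0.12,-0.5,0],"rotation":[0,0,0]},{"hand":-1,"travel":[0.06,-0.25,0.2],"rotation":[0,0,0]},{"hand":-1,"travel":[0,0,0.9],"rotation":[0,0,0]},{"hand":-1,"travel":[0,0,0.9],"rotation":[0,0,0]}]' 30 
python3 -m inch '[{"hand":-1,"travel":[0,0,0.6],"rotation":[0,0,0]},{"hand":-1,"travel":[0,0,0],"rotation":[0,0,0]}]' 30 
python3 -c "
from h import *
rel((.525,-.274,.067))"
```

```text
time_s: 7.1
ee_pos: [0.5245, -0.2668, 0.1204]
eef_rot: [[-0.965, -0.261, 0.002], [-0.261, 0.965, 0.001], [-0.003, 0.0, -1.0]]
force: [0.8, 0.2, -3.2]
finger_gap: 0.475
grip_force: 31.4
time_s: 7.35
ee_pos: [0.5229, -0.2659, 0.0892]
eef_rot: [[-0.965, -0.262, -0.003], [-0.262, 0.965, 0.003], [0.002, 0.004, -1.0]]
force: [-0.2, 0.1, -2.3]
finger_gap: 0.48
grip_force: 31.5
t 7.35 p [ 0.5229 -0.2659  0.0892] yhead 105.16 zx,zy [-0.0031  0.0029] gap 0.48 grip 31.5 F [-0.2  0.1 -2.3] q7 127.8
(0.525, -0.274, 0.067) units [ 0.001 -0.169  0.443]
```

```bash
python3 -m inch '[{"hand":-1,"travel":[0,-0.15,0.2],"rotation":[0,0,0]},{"hand":-1,"travel":[0,0,0.16],"rotation":[0,0,0]},{"hand":-1,"travel":[0,0,0.06],"rotation":[0,0,0]},{"hand":-1,"travel":[0,0,0.02],"rotation":[0,0,0]},{"hand":-1,"travel":[0,0,0],"rotation":[0,0,0]}]' 30 
python3 -c "
from h import *
rel((.525,-.274,.0657))"
```

```text
time_s: 7.98
ee_pos: [0.5266, -0.2747, 0.0694]
eef_rot: [[-0.965, -0.261, 0.002], [-0.261, 0.965, 0.0], [-0.002, -0.0, -1.0]]
force: [-0.6, 0.3, -2.7]
finger_gap: 0.476
grip_force: 31.5
t 7.97 p [ 0.5266 -0.2747  0.0694] yhead 105.11 zx,zy [0.0018 0.0003] gap 0.476 grip 31.5 F [-0.6  0.3 -2.7] q7 128.3
(0.525, -0.274, 0.0657) units [0.028 0.022 0.074]
```

```bash
python3 -m inch '[{"hand":-1,"travel":[0,0,0.05],"rotation":[0,0,0]},{"hand":-1,"travel":[0,0,0.03],"rotation":[0,0,0]},{"hand":-1,"travel":[0,0,0],"rotation":[0,0,0]}]' 30 
python3 -c "
from h import *
rel((.525,-.274,.0657))"
```

```text
time_s: 8.35
ee_pos: [0.5269, -0.2746, 0.0659]
eef_rot: [[-0.965, -0.261, 0.002], [-0.261, 0.965, 0.0], [-0.002, -0.0, -1.0]]
force: [-1.6, 1.0, 5.3]
finger_gap: 0.479
grip_force: 32.0
t 8.35 p [ 0.5269 -0.2746  0.0659] yhead 105.11 zx,zy [0.0024 0.0002] gap 0.479 grip 32.0 F [-1.6  1.   5.3] q7 128.3
(0.525, -0.274, 0.0657) units [0.033 0.022 0.004]
```

```bash
python3 -m inch '[{"hand":0.5,"travel":[0,0,0],"rotation":[0,0,0]},{"hand":0.5,"travel":[0,0,0],"rotation":[0,0,0]},{"hand":0.5,"travel":[0,0,-0.3],"rotation":[0,0,0]},{"hand":0.5,"travel":[0,0,-1],"rotation":[0,0,0]},{"hand":0.5,"travel":[0,0,-1],"rotation":[0,0,0]}]' 30 
python3 -m inch '[{"hand":0.5,"travel":[0,0,-0.7],"rotation":[0,0,0]},{"hand":0.5,"travel":[-0.2,0.7,0],"rotation":[0,0,0]},{"hand":0.5,"travel":[-0.22,0.9,0],"rotation":[0,0,0]},{"hand":0.5,"travel":[-0.25,0.95,0],"rotation":[0,0,0]},{"hand":0.5,"travel":[-0.25,0.95,0],"rotation":[0,0,0]}]' 30
python3 - <<'E'
from h import *
rel((.5345,-.018,.2))
p=env.camera("side");c=p["pixels"][140:260,290:430]
print([(np.round(b["centre"],3).tolist(),round(b["p"],2)) for b in env.boxes_of(p,"muller")])
cv2.imwrite(f"pics/s2.png",cv2.resize(c,None,fx=4,fy=4,interpolation=cv2.INTER_CUBIC))
E
```

```text
time_s: 8.98
ee_pos: [0.5262, -0.2748, 0.1823]
eef_rot: [[-0.965, -0.261, 0.001], [-0.261, 0.965, 0.0], [-0.001, 0.0, -1.0]]
force: [0.8, -0.3, 0.6]
finger_gap: 0.75
grip_force: 0.0
time_s: 9.6
ee_pos: [0.5251, -0.0925, 0.2164]
eef_rot: [[-0.966, -0.26, 0.003], [-0.26, 0.966, 0.0], [-0.003, -0.001, -1.0]]
force: [1.0, -0.5, 1.3]
finger_gap: 0.749
grip_force: 0.0
t 9.6 p [ 0.5251 -0.0925  0.2164] yhead 105.08 zx,zy [0.0029 0.0002] gap 0.749 grip 0.0 F [ 1.  -0.5  1.3] q7 109.6
(0.5345, -0.018, 0.2) units [-0.569  1.389  0.33 ]
[([0.513, -0.269, 0.04], 0.7), ([0.53, -0.138, 0.032], 0.7), ([0.586, -0.47, 0.021], 0.59), ([0.388, -0.088, 0.03], 0.53)]
```

View pics/s2.png

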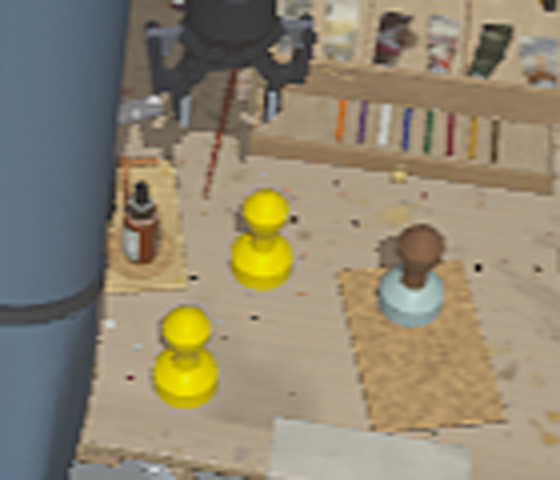

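The muller stands upright on the mat's back half at crop (412,275), wholly on it. Next the bottle.

```bash
python3 -m inch '[{"hand":0.5,"travel":[-0.29,0.7,0],"rotation":[0,0,0]},{"hand":0.5,"travel":[-0.28,0.69,0],"rotation":[0,0,0]},{"hand":0.5,"travel":[0,0,0.4],"rotation":[0,0,0]},{"hand":0.5,"travel":[0,0,0.8],"rotation":[0,0,0]},{"hand":0.5,"travel":[0,0,0],"rotation":[0,0,0]}]' 30 
python3 -c "
from h import *
rel((.5345,-.018,.042))"
```

```text
time_s: 10.32
ee_pos: [0.533, -0.0197, 0.1541]
eef_rot: [[-0.965, -0.261, -0.003], [-0.261, 0.965, 0.0], [0.003, 0.001, -1.0]]
force: [-0.2, -0.8, 0.4]
finger_gap: 0.75
grip_force: 0.0
t 10.32 p [ 0.533  -0.0197  0.1541] yhead 105.1 zx,zy [-0.0027  0.    ] gap 0.75 grip 0.0 F [-0.2 -0.8  0.4] q7 100.9
(0.5345, -0.018, 0.042) units [-0.043  0.023  2.242]
```

```bash
python3 -m inch '[{"hand":0.5,"travel":[-0.03,0.02,0.5],"rotation":[0,0,0]},{"hand":0.5,"travel":[0,0,0.6],"rotation":[0,0,0]},{"hand":0.5,"travel":[0,0,0.6],"rotation":[0,0,0]},{"hand":0.5,"travel":[0,0,0.4],"rotation":[0,0,0]},{"hand":0.5,"travel":[0,0,0],"rotation":[0,0,0]}]' 20 
python3 -c "
from h import *
rel((.5345,-.018,.042))"
```

```text
time_s: 10.95
ee_pos: [0.5362, -0.0183, 0.0508]
eef_rot: [[-0.966, -0.26, 0.001], [-0.26, 0.966, 0.0], [-0.001, -0.0, -1.0]]
force: [-0.8, -0.3, 0.5]
finger_gap: 0.75
grip_force: 0.0
t 10.95 p [ 0.5362 -0.0183  0.0508] yhead 105.08 zx,zy [0.0008 0.0002] gap 0.75 grip 0.0 F [-0.8 -0.3  0.5] q7 100.0
(0.5345, -0.018, 0.042) units [0.031 0.014 0.176]
```

```bash
python3 -m inch '[{"hand":0.5,"travel":[0.03,0.01,0.16],"rotation":[0,0,0]},{"hand":0.2,"travel":[0,0,0],"rotation":[0,0,0]},{"hand":-0.1,"travel":[0,0,0],"rotation":[0,0,0]},{"hand":-0.4,"travel":[0,0,0],"rotation":[0,0,0]},{"hand":-1,"travel":[0,0,0],"rotation":[0,0,0]}]' 20 
python3 -m inch '[{"hand":-1,"travel":[0,0,0],"rotation":[0,0,0]},{"hand":-1,"travel":[0,0,0],"rotation":[0,0,0]}]' 20 
python3 -c "
from h import *
rel((.439,-.3,.231))"
```

```text
time_s: 11.58
ee_pos: [0.5349, -0.0179, 0.0429]
eef_rot: [[-0.965, -0.26, 0.003], [-0.26, 0.965, 0.0], [-0.003, -0.0, -1.0]]
force: [-0.2, -0.2, 6.7]
finger_gap: 0.374
grip_force: 19.7
time_s: 11.82
ee_pos: [0.5349, -0.018, 0.0429]
eef_rot: [[-0.966, -0.26, 0.003], [-0.26, 0.966, 0.0], [-0.003, -0.0, -1.0]]
force: [-0.6, -1.1, 6.4]
finger_gap: 0.377
grip_force: 19.7
t 11.82 p [ 0.5349 -0.018   0.0429] yhead 105.09 zx,zy [0.0027 0.0003] gap 0.377 grip 19.7 F [-0.6 -1.1  6.4] q7 99.9
(0.439, -0.3, 0.231) units [ 3.31  -4.948 -3.769]
```

```bash
python3 -m inch '[{"hand":-1,"travel":[0,0,-0.3],"rotation":[0,0,0]},{"hand":-1,"travel":[0,0,-0.8],"rotation":[0,0,0]},{"hand":-1,"travel":[0,0,-1],"rotation":[0,0,0]},{"hand":-1,"travel":[0,0,-0.9],"rotation":[0,0,0]},{"hand":-1,"travel":[0.3,-0.45,-0.1],"rotation":[0,0,0]}]' 20 
python3 -m inch '[{"hand":-1,"travel":[0.5,-0.75,0],"rotation":[0,0,0]},{"hand":-1,"travel":[0.5,-0.75,0],"rotation":[0,0,0]},{"hand":-1,"travel":[0.5,-0.75,0],"rotation":[0,0,0]},{"hand":-1,"travel":[0.5,-0.75,0],"rotation":[0,0,0]},{"hand":-1,"travel":[0.5,-0.75,0],"rotation":[0,0,0]}]' 20 
python3 -c "
from h import *
rel((.439,-.3,.12))"
```

```text
time_s: 12.45
ee_pos: [0.5275, -0.0417, 0.2014]
eef_rot: [[-0.964, -0.264, 0.008], [-0.264, 0.965, 0.002], [-0.008, -0.001, -1.0]]
force: [0.3, -0.3, -1.2]
finger_gap: 0.37
grip_force: 20.1
time_s: 13.08
ee_pos: [0.4529, -0.2582, 0.1979]
eef_rot: [[-0.965, -0.261, 0.002], [-0.261, 0.965, 0.0], [-0.002, -0.0, -1.0]]
force: [0.8, -0.2, -1.6]
finger_gap: 0.374
grip_force: 20.1
t 13.07 p [ 0.4529 -0.2582  0.1979] yhead 105.12 zx,zy [0.0019 0.0005] gap 0.374 grip 20.1 F [ 0.8 -0.2 -1.6] q7 130.1
(0.439, -0.3, 0.12) units [ 0.49  -0.735  1.558]
```

```bash
python3 -m inch '[{"hand":-1,"travel":[0.35,-0.5,0],"rotation":[0,0,0]},{"hand":-1,"travel":[0.08,-0.16,0.2],"rotation":[0,0,0]},{"hand":-1,"travel":[0,0,0.8],"rotation":[0,0,0]},{"hand":-1,"travel":[0,0,0.8],"rotation":[0,0,0]},{"hand":-1,"travel":[0,0,0.7],"rotation":[0,0,0]}]' 20 
python3 -m inch '[{"hand":-1,"travel":[0,0,0.3],"rotation":[0,0,0]},{"hand":-1,"travel":[0,0,0],"rotation":[0,0,0]}]' 20 
python3 -c "
from h import *
rel((.439,-.3,.0412))"
```

```text
time_s: 13.7
ee_pos: [0.442, -0.2929, 0.0707]
eef_rot: [[-0.965, -0.262, 0.001], [-0.262, 0.965, 0.002], [-0.002, 0.001, -1.0]]
force: [0.9, -0.4, -0.9]
finger_gap: 0.37
grip_force: 20.1
time_s: 13.95
ee_pos: [0.4417, -0.2936, 0.0566]
eef_rot: [[-0.965, -0.261, 0.0], [-0.261, 0.965, 0.002], [-0.001, 0.001, -1.0]]
force: [0.3, -0.2, -0.2]
finger_gap: 0.371
grip_force: 20.1
t 13.95 p [ 0.4417 -0.2936  0.0566] yhead 105.16 zx,zy [0.0002 0.0015] gap 0.371 grip 20.1 F [ 0.3 -0.2 -0.2] q7 134.2
(0.439, -0.3, 0.0412) units [ 0.086 -0.11   0.308]
```

```bash
python3 -m inch '[{"hand":-1,"travel":[0.06,-0.1,0.15],"rotation":[0,0,0]},{"hand":-1,"travel":[0,0,0.1],"rotation":[0,0,0]},{"hand":-1,"travel":[0,0,0.04],"rotation":[0,0,0]},{"hand":-1,"travel":[0,0,0],"rotation":[0,0,0]}]' 20 
python3 -c "
from h import *
rel((.439,-.3,.0412))"
```

```text
time_s: 14.45
ee_pos: [0.4402, -0.3001, 0.0426]
eef_rot: [[-0.965, -0.261, 0.002], [-0.261, 0.965, 0.0], [-0.002, -0.0, -1.0]]
force: [-0.8, 0.1, 0.3]
finger_gap: 0.372
grip_force: 20.1
t 14.45 p [ 0.4402 -0.3001  0.0426] yhead 105.11 zx,zy [0.0016 0.0004] gap 0.372 grip 20.1 F [-0.8  0.1  0.3] q7 134.8
(0.439, -0.3, 0.0412) units [0.023 0.008 0.029]
```

```bash
python3 -m inch '[{"hand":-1,"travel":[0,0,0.03],"rotation":[0,0,0]},{"hand":-1,"travel":[0,0,0],"rotation":[0,0,0]},{"hand":0.3,"travel":[0,0,0],"rotation":[0,0,0]},{"hand":0.5,"travel":[0,0,0],"rotation":[0,0,0]},{"hand":0.5,"travel":[0,0,-0.3],"rotation":[0,0,0]}]' 20 
python3 -m inch '[{"hand":0.5,"travel":[0,0,-0.9],"rotation":[0,0,0]},{"hand":0.5,"travel":[0,0,-1],"rotation":[0,0,0]},{"hand":0.5,"travel":[0,0,-1],"rotation":[0,0,0]},{"hand":0.5,"travel":[0,0,-0.4],"rotation":[0,0,0.11]},{"hand":0.5,"travel":[0,0,0],"rotation":[0,0,0.111]}]' 20 
python3 -m inch '[{"hand":0.5,"travel":[0,0,0],"rotation":[0,0,0.111]},{"hand":0.5,"travel":[0,0,0],"rotation":[0,0,0.111]},{"hand":0.5,"travel":[0,0,0],"rotation":[0,0,0.111]},{"hand":0.5,"travel":[0,0,0],"rotation":[0,0,0.111]},{"hand":0.5,"travel":[0,0,0],"rotation":[0,0,0.111]}]' 20 
python3 -m inch '[{"hand":0.5,"travel":[0,0,0],"rotation":[0,0,0.111]},{"hand":0.5,"travel":[0,0,0],"rotation":[0,0,0.111]},{"hand":0.5,"travel":[0,0,0],"rotation":[0,0,0]}]' 20 >/dev/null
python3 - <<'E'
from h import *
rel((.578,.0345,.2))
for n in ("top","side"):
    p=env.camera(n)
    C=cloud(p);x,yy,z=C[...,0],C[...,1],C[...,2]
    k=(abs(x-.577)<.04)&(abs(yy-.034)<.035)&(z>.066)&(z<.1)
    print(n,k.sum(),x[k].mean(),yy[k].mean(),[(np.round(b["centre"],3).tolist(),round(b["p"],2)) for b in env.boxes_of(p,"dropper")])
    if n=="top":a=cv2.resize(p["pixels"][150:225,275:415],None,fx=5,fy=5,interpolation=cv2.INTER_CUBIC);cv2.imwrite("pics/t3.png",a)
E
```

```text
time_s: 15.08
ee_pos: [0.4396, -0.2997, 0.0559]
eef_rot: [[-0.965, -0.261, -0.0], [-0.261, 0.965, 0.001], [-0.0, 0.001, -1.0]]
force: [0.0, 0.4, 0.4]
finger_gap: 0.75
grip_force: 0.0
time_s: 15.7
ee_pos: [0.4406, -0.3007, 0.2243]
eef_rot: [[-0.996, 0.089, 0.006], [0.089, 0.996, -0.002], [-0.006, -0.001, -1.0]]
force: [0.2, 0.3, -0.9]
finger_gap: 0.751
grip_force: 0.0
time_s: 16.32
ee_pos: [0.4398, -0.3, 0.2221]
eef_rot: [[-0.573, 0.82, 0.003], [0.82, 0.573, 0.001], [-0.001, 0.002, -1.0]]
force: [0.1, 0.1, -0.4]
finger_gap: 0.749
grip_force: 0.0
t 16.7 p [ 0.44   -0.2999  0.2219] yhead 15.36 zx,zy [0.0022 0.0003] gap 0.749 grip 0.0 F [ 0.1 -0.1 -0.2] q7 57.1
(0.578, 0.0345, 0.2) units [5.718 4.433 0.446]
top 108 0.5782817539374262 0.03462095611537336 []
side 0 nan nan [([0.433, -0.301, 0.061], 0.67)]<stdin>:7: RuntimeWarning: Mean of empty slice.
  ret = ret.dtype.type(ret / rcount)
```

View pics/t3.png

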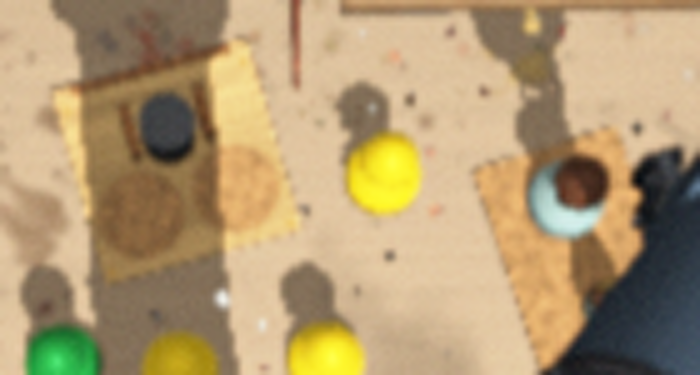

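Top crop: the jar is still between the cheeks at crop (168,125), both discs are clear and the muller is on the mat. Next the jar, with the fingers along the stand's x.

```bash
python3 -m inch '[{"hand":0.5,"travel":[0.71,0.55,0],"rotation":[0,0,0]},{"hand":0.5,"travel":[0.71,0.55,0],"rotation":[0,0,0]},{"hand":0.5,"travel":[0.71,0.55,0],"rotation":[0,0,0]},{"hand":0.5,"travel":[0.71,0.55,0],"rotation":[0,0,0]},{"hand":0.5,"travel":[0.71,0.55,0],"rotation":[0,0,0]}]' 20 >/dev/null
python3 -m inch '[{"hand":0.5,"travel":[0.71,0.55,0],"rotation":[0,0,0]},{"hand":0.5,"travel":[0.71,0.55,0],"rotation":[0,0,0]},{"hand":0.5,"travel":[0.7,0.55,0],"rotation":[0,0,0]},{"hand":0.5,"travel":[0,0,0.4],"rotation":[0,0,0]},{"hand":0.5,"travel":[0,0,0.6],"rotation":[0,0,0]}]' 20 >/dev/null
python3 -m inch '[{"hand":0.5,"travel":[0,0,0],"rotation":[0,0,0]}]' 20 >/dev/null
python3 -c "
from h import *
rel((.578,.0345,.12))"
```

```text
t 18.27 p [0.5761 0.0313 0.1698] yhead 15.37 zx,zy [-0.0026  0.0001] gap 0.754 grip 0.0 F [0.4 1.1 0.3] q7 20.6
(0.578, 0.0345, 0.12) units [0.05  0.056 0.995]
```

```bash
python3 -m inch '[{"hand":0.5,"travel":[0.06,0.05,0.4],"rotation":[0,0,-0.008]},{"hand":0.5,"travel":[0,0,0.6],"rotation":[0,0,0]},{"hand":0.5,"travel":[0,0,0],"rotation":[0,0,0]}]' 20 >/dev/null
python3 -c "
from h import *
rel((.578,.0345,.027))"
```

```text
t 18.65 p [0.5784 0.0347 0.121 ] yhead 16.03 zx,zy [-0.001   0.0003] gap 0.751 grip 0.0 F [ 0.3 -0.3  0.8] q7 22.4
(0.578, 0.0345, 0.027) units [-0.003 -0.008  1.88 ]
```

```bash
python3 -m inch '[{"hand":0.5,"travel":[0,0,0.4],"rotation":[0,0,0.015]},{"hand":0.5,"travel":[0,0,0.5],"rotation":[0,0,0]},{"hand":0.5,"travel":[0,0,0.4],"rotation":[0,0,0]},{"hand":0.5,"travel":[0,0,0.3],"rotation":[0,0,0]},{"hand":0.5,"travel":[0,0,0],"rotation":[0,0,0]}]' 20 
python3 -c "
from h import *
rel((.578,.0345,.027))"
```

```text
time_s: 19.27
ee_pos: [0.5794, 0.0348, 0.0415]
eef_rot: [[-0.253, 0.967, 0.001], [0.967, 0.253, 0.0], [0.0, 0.001, -1.0]]
force: [1.4, -0.7, -0.4]
finger_gap: 0.745
grip_force: 0.0
t 19.27 p [0.5794 0.0348 0.0415] yhead 14.66 zx,zy [0.0011 0.0005] gap 0.745 grip 0.0 F [ 1.4 -0.7 -0.4] q7 23.8
(0.578, 0.0345, 0.027) units [ 0.001 -0.029  0.291]
```

```bash
python3 -m inch '[{"hand":0.5,"travel":[0,-0.02,0.25],"rotation":[0,0,0]},{"hand":0.3,"travel":[0,0,0],"rotation":[0,0,0]},{"hand":0.1,"travel":[0,0,0],"rotation":[0,0,0]},{"hand":-0.2,"travel":[0,0,0],"rotation":[0,0,0]},{"hand":-1,"travel":[0,0,0],"rotation":[0,0,0]}]' 20 
python3 -m inch '[{"hand":-1,"travel":[0,0,0],"rotation":[0,0,0]},{"hand":-1,"travel":[0,0,0],"rotation":[0,0,0]},{"hand":-1,"travel":[0,0,-0.3],"rotation":[0,0,0]},{"hand":-1,"travel":[0,0,-0.7],"rotation":[0,0,0]},{"hand":-1,"travel":[0,0,-0.9],"rotation":[0,0,0]}]' 20 
python3 -m inch '[{"hand":-1,"travel":[0,0,-0.6],"rotation":[0,0,0]},{"hand":-1,"travel":[0,0,0],"rotation":[0,0,0]}]' 20 
python3 -c "
from h import *
rel((.555,.271,.15))"
```

```text
time_s: 19.9
ee_pos: [0.5785, 0.0347, 0.0293]
eef_rot: [[-0.253, 0.967, 0.002], [0.967, 0.253, 0.0], [-0.0, 0.002, -1.0]]
force: [-0.4, 0.0, 4.1]
finger_gap: 0.482
grip_force: 20.3
time_s: 20.52
ee_pos: [0.5775, 0.0346, 0.1249]
eef_rot: [[-0.253, 0.968, -0.0], [0.968, 0.253, 0.0], [0.0, -0.0, -1.0]]
force: [1.3, 0.0, -0.6]
finger_gap: 0.478
grip_force: 20.5
time_s: 20.78
ee_pos: [0.5795, 0.0346, 0.1569]
eef_rot: [[-0.253, 0.967, 0.006], [0.967, 0.253, 0.001], [-0.001, 0.006, -1.0]]
force: [0.1, -0.4, -0.2]
finger_gap: 0.479
grip_force: 20.6
t 20.77 p [0.5795 0.0346 0.1569] yhead 14.65 zx,zy [0.0063 0.0011] gap 0.479 grip 20.6 F [ 0.1 -0.4 -0.2] q7 20.5
(0.555, 0.271, 0.15) units [4.699 0.721 0.14 ]
```

```bash
python3 -m inch '[{"hand":-1,"travel":[0.7,0.11,0],"rotation":[0,0,0]},{"hand":-1,"travel":[0.85,0.13,0],"rotation":[0,0,0]},{"hand":-1,"travel":[0.85,0.13,0],"rotation":[0,0,0]},{"hand":-1,"travel":[0.85,0.13,0],"rotation":[0,0,0]},{"hand":-1,"travel":[0.85,0.13,0],"rotation":[0,0,0]}]' 20 >/dev/null
python3 -m inch '[{"hand":-1,"travel":[0.6,0.09,0],"rotation":[0,0,0]},{"hand":-1,"travel":[0,0,0],"rotation":[0,0,0]},{"hand":-1,"travel":[0,0,0],"rotation":[0,0,0]}]' 20
python3 - <<'E'
from h import *
rel((.555,.271,.0465))
p=env.camera("side")
print([(np.round(b["centre"],3).tolist(),round(b["p"],2)) for b in env.boxes_of(p,"jar")])
cv2.imwrite(f"pics/s4.png",cv2.resize(p["pixels"][120:240,200:340],None,fx=4,fy=4,interpolation=cv2.INTER_CUBIC))
E
```

```text
time_s: 21.78
ee_pos: [0.5532, 0.2701, 0.1534]
eef_rot: [[-0.253, 0.968, 0.001], [0.968, 0.253, -0.001], [-0.001, 0.0, -1.0]]
force: [-0.6, -0.1, -1.2]
finger_gap: 0.48
grip_force: 20.6
t 21.77 p [0.5532 0.2701 0.1534] yhead 14.63 zx,zy [ 0.0006 -0.0009] gap 0.48 grip 20.6 F [-0.6 -0.1 -1.2] q7 -1.6
(0.555, 0.271, 0.0465) units [0.01  0.038 2.138]
[]
```

View pics/s4.png

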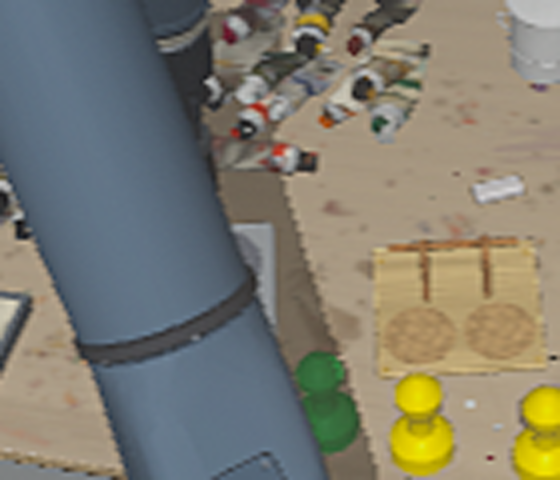

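The jar has left the stand, so it is in the gripper behind the arm. Lowering onto the pan.

```bash
python3 -m inch '[{"hand":-1,"travel":[0.01,0.03,0.5],"rotation":[0,0,0]},{"hand":-1,"travel":[0,0,0.6],"rotation":[0,0,0]},{"hand":-1,"travel":[0,0,0.5],"rotation":[0,0,0]},{"hand":-1,"travel":[0,0,0.3],"rotation":[0,0,0]},{"hand":-1,"travel":[0,0,0],"rotation":[0,0,0]}]' 20 
python3 -c "
from h import *
rel((.555,.271,.0455))"
```

```text
time_s: 22.5
ee_pos: [0.5547, 0.2711, 0.0582]
eef_rot: [[-0.252, 0.968, 0.0], [0.968, 0.252, -0.001], [-0.001, -0.0, -1.0]]
force: [-0.0, -0.2, -0.8]
finger_gap: 0.481
grip_force: 20.5
t 22.5 p [0.5547 0.2711 0.0582] yhead 14.6 zx,zy [ 0.0001 -0.0005] gap 0.481 grip 20.5 F [-0.  -0.2 -0.8] q7 1.0
(0.555, 0.271, 0.0455) units [-0.004  0.004  0.255]
```

```bash
python3 -m inch '[{"hand":-1,"travel":[0,0,0.13],"rotation":[0,0,0]},{"hand":-1,"travel":[0,0,0.08],"rotation":[0,0,0]},{"hand":-1,"travel":[0,0,0.03],"rotation":[0,0,0]},{"hand":-1,"travel":[0,0,0],"rotation":[0,0,0]}]' 20 
python3 -c "
from h import *
rel((.555,.271,.0455))"
```

```text
time_s: 23.0
ee_pos: [0.555, 0.2721, 0.047]
eef_rot: [[-0.253, 0.967, 0.002], [0.967, 0.253, 0.0], [0.0, 0.002, -1.0]]
force: [-0.3, -0.2, -0.5]
finger_gap: 0.484
grip_force: 20.5
t 23.0 p [0.555  0.2721 0.047 ] yhead 14.66 zx,zy [0.0017 0.0005] gap 0.484 grip 20.5 F [-0.3 -0.2 -0.5] q7 1.3
(0.555, 0.271, 0.0455) units [-0.021 -0.006  0.031]
```

```bash
python3 -m inch '[{"hand":-1,"travel":[-0.02,0,0.04],"rotation":[0,0,0]},{"hand":-1,"travel":[0,0,0],"rotation":[0,0,0]}]' 20 
python3 -m inch '[{"hand":0,"travel":[0,0,0],"rotation":[0,0,0]},{"hand":0.5,"travel":[0,0,0],"rotation":[0,0,0]},{"hand":0.5,"travel":[0,0,0],"rotation":[0,0,0]},{"hand":0.5,"travel":[0,0,-0.3],"rotation":[0,0,0]},{"hand":0.5,"travel":[0,0,-0.8],"rotation":[0,0,0]}]' 20 
python3 -m inch '[{"hand":0.5,"travel":[0,0,-1],"rotation":[0,0,0]},{"hand":0.5,"travel":[0,0,-1],"rotation":[0,0,0]},{"hand":0.5,"travel":[0,0,-0.7],"rotation":[0,0,0]},{"hand":0.5,"travel":[0,0,0],"rotation":[0,0,-0.11]},{"hand":0.5,"travel":[0,0,0],"rotation":[0,0,-0.112]}]' 20 
python3 -m inch '[{"hand":0.5,"travel":[0,0,0],"rotation":[0,0,-0.112]},{"hand":0.5,"travel":[0,0,0],"rotation":[0,0,-0.112]},{"hand":0.5,"travel":[0,0,0],"rotation":[0,0,-0.112]},{"hand":0.5,"travel":[0,0,0],"rotation":[0,0,-0.112]},{"hand":0.5,"travel":[0,0,0],"rotation":[0,0,-0.112]}]' 20 >/dev/null
python3 -m inch '[{"hand":0.5,"travel":[0,0,0],"rotation":[0,0,-0.112]},{"hand":0.5,"travel":[0,0,0],"rotation":[0,0,-0.112]},{"hand":0.5,"travel":[0,0,0],"rotation":[0,0,0]}]' 20 
python3 -c "
from h import *
rel((.4398,-.3,.231))"
```

```text
time_s: 23.25
ee_pos: [0.5554, 0.2713, 0.0453]
eef_rot: [[-0.253, 0.967, 0.002], [0.967, 0.253, 0.001], [0.0, 0.002, -1.0]]
force: [-0.5, 0.5, 2.7]
finger_gap: 0.484
grip_force: 20.7
time_s: 23.88
ee_pos: [0.5542, 0.2706, 0.0998]
eef_rot: [[-0.253, 0.967, -0.001], [0.967, 0.253, -0.001], [-0.001, -0.002, -1.0]]
force: [0.7, 0.3, 1.1]
finger_gap: 0.75
grip_force: 0.0
time_s: 24.5
ee_pos: [0.5551, 0.2709, 0.2367]
eef_rot: [[-0.573, 0.82, 0.003], [0.82, 0.573, 0.001], [-0.001, 0.003, -1.0]]
force: [-0.4, 0.8, 0.4]
finger_gap: 0.748
grip_force: 0.0
time_s: 25.5
ee_pos: [0.5552, 0.2705, 0.2359]
eef_rot: [[-0.965, -0.26, 0.002], [-0.26, 0.965, 0.001], [-0.002, -0.0, -1.0]]
force: [-0.6, 0.4, 0.8]
finger_gap: 0.749
grip_force: 0.0
t 25.5 p [0.5552 0.2705 0.2359] yhead 105.1 zx,zy [0.0024 0.0006] gap 0.749 grip 0.0 F [-0.6  0.4  0.8] q7 74.1
(0.4398, -0.3, 0.231) units [  5.2   -10.415   0.086]
```

```bash
python3 -m inch '[{"hand":0.5,"travel":[0.4,-0.8,0],"rotation":[0,0,0]},{"hand":0.5,"travel":[0.4,-0.8,0],"rotation":[0,0,0]},{"hand":0.5,"travel":[0.4,-0.8,0],"rotation":[0,0,0]},{"hand":0.5,"travel":[0.4,-0.8,0],"rotation":[0,0,0]},{"hand":0.5,"travel":[0.4,-0.8,0],"rotation":[0,0,0]}]' 20 >/dev/null
python3 -m inch '[{"hand":0.5,"travel":[0.4,-0.8,0],"rotation":[0,0,0]},{"hand":0.5,"travel":[0.4,-0.8,0],"rotation":[0,0,0]},{"hand":0.5,"travel":[0.4,-0.8,0],"rotation":[0,0,0]},{"hand":0.5,"travel":[0.4,-0.8,0],"rotation":[0,0,0]},{"hand":0.5,"travel":[0.4,-0.8,0],"rotation":[0,0,0]}]' 20 >/dev/null
python3 -m inch '[{"hand":0.5,"travel":[0.4,-0.8,0],"rotation":[0,0,0]},{"hand":0.5,"travel":[0.4,-0.8,0],"rotation":[0,0,0]},{"hand":0.5,"travel":[0,0,0],"rotation":[0,0,0]}]' 20 >/dev/null
python3 - <<'E'
from h import *
rel((.4398,-.3,.12))
p=env.camera("top")
C=cloud(p);x,y,z=C[...,0],C[...,1],C[...,2]
k=(abs(x-.555)<.05)&(abs(y-.271)<.05)&(z>.085)&(z<.11);v,u=np.where(k)
print(k.sum(),x[k].mean(),y[k].mean(),z[k].mean())
cv2.imwrite(f"pics/t5.png",cv2.resize(p["pixels"][150:225,225:425],None,fx=4,fy=4,interpolation=cv2.INTER_CUBIC))
E
```

```text
t 27.12 p [ 0.4477 -0.259   0.2351] yhead 104.58 zx,zy [ 0.0016 -0.0016] gap 0.751 grip 0.0 F [ 0.4  0.7 -0.1] q7 132.4
(0.4398, -0.3, 0.12) units [ 0.362 -0.749  2.304]
110 0.5550935252282181 0.2709981708946584 0.09429173998194854
```

View pics/t5.png

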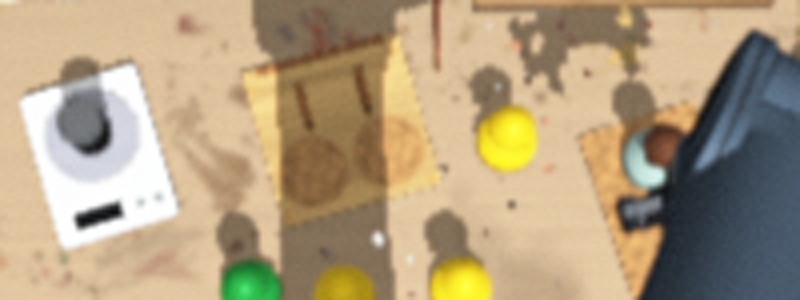

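The jar stands upright at crop (85,125) in the middle of the pan, whose centre is at about (92,133) before parallax. Next fetch the bottle.

```bash
python3 -m inch '[{"hand":0.5,"travel":[0.3,-0.55,0],"rotation":[0,0,-0.006]},{"hand":0.5,"travel":[0.07,-0.2,0.3],"rotation":[0,0,0]},{"hand":0.5,"travel":[0,0,0.8],"rotation":[0,0,0]},{"hand":0.5,"travel":[0,0,0.6],"rotation":[0,0,0]},{"hand":0.5,"travel":[0,0,0],"rotation":[0,0,0]}]' 20 >/dev/null
python3 -m inch '[{"hand":0.5,"travel":[0,0,0],"rotation":[0,0,0]}]' 20 >/dev/null
python3 -c "
from h import *
rel((.4400,-.3,.0412))"
```

```text
t 27.93 p [ 0.442  -0.2957  0.1501] yhead 105.74 zx,zy [0.0021 0.0004] gap 0.747 grip 0.0 F [0.  0.1 0.7] q7 138.7
(0.44, -0.3, 0.0412) units [ 0.067 -0.071  2.178]
```

```bash
python3 -m inch '[{"hand":0.5,"travel":[0.06,-0.07,0.4],"rotation":[0,0,0.007]},{"hand":0.5,"travel":[0,0,0.6],"rotation":[0,0,0]},{"hand":0.5,"travel":[0,0,0.6],"rotation":[0,0,0]},{"hand":0.5,"travel":[0,0,0.4],"rotation":[0,0,0]},{"hand":0.5,"travel":[0,0,0],"rotation":[0,0,0]}]' 20 >/dev/null
python3 -c "
from h import *
rel((.4400,-.3,.0412))"
```

```text
t 28.55 p [ 0.4398 -0.3001  0.0496] yhead 105.1 zx,zy [0.0012 0.0008] gap 0.752 grip 0.0 F [-0.3 -0.4  1.2] q7 139.8
(0.44, -0.3, 0.0412) units [-0.004  0.     0.168]
```

```bash
python3 -m inch '[{"hand":0.5,"travel":[0,0,0.15],"rotation":[0,0,0]},{"hand":0.2,"travel":[0,0,0],"rotation":[0,0,0]},{"hand":-0.1,"travel":[0,0,0],"rotation":[0,0,0]},{"hand":-0.4,"travel":[0,0,0],"rotation":[0,0,0]},{"hand":-1,"travel":[0,0,0],"rotation":[0,0,0]}]' 20 >/dev/null
python3 -m inch '[{"hand":-1,"travel":[0,0,0],"rotation":[0,0,0]},{"hand":-1,"travel":[0,0,0],"rotation":[0,0,0]}]' 20 
python3 -m inch '[{"hand":-1,"travel":[0,0,-0.3],"rotation":[0,0,0]},{"hand":-1,"travel":[0,0,-0.8],"rotation":[0,0,0]},{"hand":-1,"travel":[0,0,-1],"rotation":[0,0,0]},{"hand":-1,"travel":[0,0,-1],"rotation":[0,0,0]},{"hand":-1,"travel":[0,0,-0.2],"rotation":[0,0,0]}]' 20 
python3 -c "
from h import *
rel((.5349,-.018,.2))"
```

```text
time_s: 29.42
ee_pos: [0.44, -0.3006, 0.0426]
eef_rot: [[-0.965, -0.26, 0.003], [-0.26, 0.966, -0.0], [-0.002, -0.001, -1.0]]
force: [0.1, 0.0, 6.8]
finger_gap: 0.373
grip_force: 19.7
time_s: 30.05
ee_pos: [0.4404, -0.3012, 0.2111]
eef_rot: [[-0.965, -0.26, 0.007], [-0.26, 0.966, -0.002], [-0.006, -0.004, -1.0]]
force: [-0.3, -0.2, -1.4]
finger_gap: 0.374
grip_force: 20.2
t 30.05 p [ 0.4404 -0.3012  0.2111] yhead 105.09 zx,zy [ 0.0067 -0.0025] gap 0.374 grip 20.2 F [-0.3 -0.2 -1.4] q7 138.2
(0.5349, -0.018, 0.2) units [-3.298  4.978  0.22 ]
```

```bash
python3 -m inch '[{"hand":-1,"travel":[-0.4,0.6,0],"rotation":[0,0,0]},{"hand":-1,"travel":[-0.5,0.75,0],"rotation":[0,0,0]},{"hand":-1,"travel":[-0.5,0.75,0],"rotation":[0,0,0]},{"hand":-1,"travel":[-0.5,0.75,0],"rotation":[0,0,0]},{"hand":-1,"travel":[-0.5,0.75,0],"rotation":[0,0,0]}]' 20 >/dev/null
python3 -m inch '[{"hand":-1,"travel":[-0.5,0.75,0],"rotation":[0,0,0]},{"hand":-1,"travel":[-0.4,0.6,0],"rotation":[0,0,0]},{"hand":-1,"travel":[0,0,0.5],"rotation":[0,0,0]},{"hand":-1,"travel":[0,0,0.9],"rotation":[0,0,0]},{"hand":-1,"travel":[0,0,0],"rotation":[0,0,0]}]' 20 >/dev/null
python3 -c "
from h import *
rel((.5349,-.018,.0446))"
```

```text
t 31.3 p [ 0.5316 -0.0183  0.1348] yhead 105.12 zx,zy [-0.0054  0.0001] gap 0.37 grip 20.3 F [-1.4 -0.9 -0.3] q7 104.5
(0.5349, -0.018, 0.0446) units [-0.074 -0.014  1.804]
```

```bash
python3 -m inch '[{"hand":-1,"travel":[-0.03,0,0.4],"rotation":[0,0,0]},{"hand":-1,"travel":[0,0,0.6],"rotation":[0,0,0]},{"hand":-1,"travel":[0,0,0.4],"rotation":[0,0,0]},{"hand":-1,"travel":[0,0,0.1],"rotation":[0,0,0]},{"hand":-1,"travel":[0,0,0],"rotation":[0,0,0]}]' 20 >/dev/null
python3 -m inch '[{"hand":-1,"travel":[0,0,0],"rotation":[0,0,0]}]' 20 >/dev/null
python3 -c "
from h import *
rel((.5349,-.018,.0446))"
```

```text
t 32.05 p [ 0.5365 -0.0181  0.0635] yhead 105.09 zx,zy [0.0031 0.0004] gap 0.372 grip 20.3 F [ 0.1 -0.1 -0.3] q7 104.8
(0.5349, -0.018, 0.0446) units [0.032 0.01  0.377]
```

```bash
python3 -m inch '[{"hand":-1,"travel":[0.02,0,0.15],"rotation":[0,0,0]},{"hand":-1,"travel":[0,0,0.12],"rotation":[0,0,0]},{"hand":-1,"travel":[0,0,0.05],"rotation":[0,0,0]},{"hand":-1,"travel":[0,0,0.02],"rotation":[0,0,0]},{"hand":-1,"travel":[0,0,0],"rotation":[0,0,0]}]' 20 >/dev/null
python3 -c "
from h import *
rel((.5349,-.018,.0446))"
```

```text
t 32.67 p [ 0.5348 -0.0183  0.0452] yhead 105.11 zx,zy [0.0013 0.0004] gap 0.372 grip 20.3 F [-0.6 -0.7 -0.5] q7 104.9
(0.5349, -0.018, 0.0446) units [-0.003  0.005  0.012]
```

```bash
python3 -m inch '[{"hand":-1,"travel":[0,0,0.025],"rotation":[0,0,0]},{"hand":-1,"travel":[0,0,0],"rotation":[0,0,0]}]' 20
python3 -m inch '[{"hand":0,"travel":[0,0,0],"rotation":[0,0,0]},{"hand":0.3,"travel":[0,0,0],"rotation":[0,0,0]},{"hand":0.4,"travel":[0,0,0],"rotation":[0,0,0]},{"hand":0.4,"travel":[0,0,-0.3],"rotation":[0,0,0]},{"hand":0.4,"travel":[0,0,-0.9],"rotation":[0,0,0]}]' 20
python3 -m inch '[{"hand":0.5,"travel":[0,0,-1],"rotation":[0,0,0]},{"hand":0.5,"travel":[0,0,-1],"rotation":[0,0,0]},{"hand":0.5,"travel":[0,0,-0.3],"rotation":[0,0,0]},{"hand":0.5,"travel":[0.2,-0.8,0],"rotation":[0,0,0]},{"hand":0.5,"travel":[0.2,-0.9,0],"rotation":[0,0,0]}]' 20 >/dev/null
python3 -c "
from h import *
rel((.5269,-.2746,.2))"
```

```text
time_s: 32.92
ee_pos: [0.5352, -0.0183, 0.0446]
eef_rot: [[-0.965, -0.261, 0.002], [-0.261, 0.965, 0.0], [-0.003, -0.0, -1.0]]
force: [-1.0, -0.3, 5.8]
finger_gap: 0.376
grip_force: 20.8
time_s: 33.55
ee_pos: [0.5335, -0.0182, 0.1039]
eef_rot: [[-0.965, -0.261, -0.002], [-0.261, 0.965, 0.0], [0.002, 0.001, -1.0]]
force: [0.9, 0.3, -0.0]
finger_gap: 0.7
grip_force: 0.0
t 34.17 p [ 0.5373 -0.1057  0.2194] yhead 105.24 zx,zy [0.0017 0.0008] gap 0.749 grip 0.0 F [ 1.5  0.1 -0.2] q7 114.1
(0.5269, -0.2746, 0.2) units [ 1.089 -3.205  0.385]
```

```bash
python3 -m inch '[{"hand":0.5,"travel":[0.28,-0.82,0],"rotation":[0,0,0]},{"hand":0.5,"travel":[0.28,-0.82,0],"rotation":[0,0,0]},{"hand":0.5,"travel":[0.27,-0.8,0],"rotation":[0,0,0]},{"hand":0.5,"travel":[0.2,-0.6,0],"rotation":[0,0,0]},{"hand":0.5,"travel":[0,0,0.4],"rotation":[0,0,0]}]' 30 >/dev/null
python3 -m inch '[{"hand":0.5,"travel":[0,0,0.4],"rotation":[0,0,0]},{"hand":0.5,"travel":[0,0,0],"rotation":[0,0,0]}]' 30 >/dev/null
python3 - <<'E'
from h import *
rel((.5269,-.2746,.0659))
p=env.camera("side")
print([(np.round(b["centre"],3).tolist(),round(b["p"],2)) for b in env.boxes_of(p,"dropper")])
cv2.imwrite(f"pics/s6.png",cv2.resize(p["pixels"][150:260,250:430],None,fx=4,fy=4,interpolation=cv2.INTER_CUBIC))
E
```

```text
t 35.05 p [ 0.5262 -0.2652  0.1775] yhead 105.1 zx,zy [-0.0019  0.0019] gap 0.748 grip 0.0 F [-0.6  0.2 -0.6] q7 131.0
(0.5269, -0.2746, 0.0659) units [ 0.031 -0.19   2.232]
[]
```

View pics/s6.png

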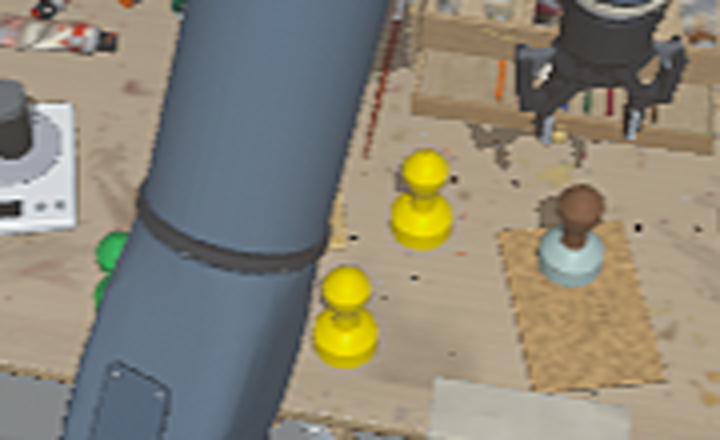

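The muller stands on the mat under the open fingers (crop 575,235) and the bottle has left the mat. Descending on the muller.

```bash
python3 -m inch '[{"hand":0.5,"travel":[0.03,-0.18,0.3],"rotation":[0,0,0]},{"hand":0.5,"travel":[0,0,0.5],"rotation":[0,0,0]},{"hand":0.5,"travel":[0,0,0.6],"rotation":[0,0,0]},{"hand":0.5,"travel":[0,0,0.4],"rotation":[0,0,0]},{"hand":0.5,"travel":[0,0,0],"rotation":[0,0,0]}]' 30 >/dev/null
python3 -m inch '[{"hand":0.5,"travel":[0,0,0.1],"rotation":[0,0,0]},{"hand":0.5,"travel":[0,0,0],"rotation":[0,0,0]}]' 30 >/dev/null
python3 -c "
from h import *
rel((.5269,-.2746,.0657))"
```

```text
t 36.02 p [ 0.5287 -0.2751  0.0844] yhead 105.1 zx,zy [ 0.0023 -0.    ] gap 0.753 grip 0.0 F [0.5 0.1 0.3] q7 132.5
(0.5269, -0.2746, 0.0657) units [0.033 0.019 0.374]
```

```bash
python3 -m inch '[{"hand":0.5,"travel":[0.03,0.02,0.35],"rotation":[0,0,0]},{"hand":0.5,"travel":[0,0,0],"rotation":[0,0,0]},{"hand":0.1,"travel":[0,0,0],"rotation":[0,0,0]},{"hand":-0.1,"travel":[0,0,0],"rotation":[0,0,0]},{"hand":-1,"travel":[0,0,0],"rotation":[0,0,0]}]' 30
python3 -m inch '[{"hand":-1,"travel":[0,0,0],"rotation":[0,0,0]},{"hand":-1,"travel":[0,0,0],"rotation":[0,0,0]},{"hand":-1,"travel":[0,0,0],"rotation":[0,0,0]}]' 30
python3 -m inch '[{"hand":-1,"travel":[0,0,-0.3],"rotation":[0,0,0]},{"hand":-1,"travel":[0,0,-0.8],"rotation":[0,0,0]},{"hand":-1,"travel":[0,0,-1],"rotation":[0,0,0]},{"hand":-1,"travel":[0,0,-1],"rotation":[0,0,0]},{"hand":-1,"travel":[-0.1,0.4,-0.1],"rotation":[0,0,0]}]' 30
python3 -c "
from h import *
rel((.5175,.0543,.2))"
```

```text
time_s: 36.65
ee_pos: [0.5273, -0.2742, 0.0673]
eef_rot: [[-0.965, -0.261, 0.003], [-0.261, 0.965, 0.0], [-0.003, -0.001, -1.0]]
force: [-0.2, 1.8, 7.0]
finger_gap: 0.477
grip_force: 30.1
time_s: 37.02
ee_pos: [0.5273, -0.2743, 0.0674]
eef_rot: [[-0.965, -0.261, 0.003], [-0.261, 0.965, 0.0], [-0.003, -0.001, -1.0]]
force: [-0.5, 1.1, 5.9]
finger_gap: 0.475
grip_force: 30.1
time_s: 37.65
ee_pos: [0.5272, -0.2559, 0.2309]
eef_rot: [[-0.966, -0.258, 0.008], [-0.258, 0.966, -0.003], [-0.007, -0.005, -1.0]]
force: [0.5, 0.2, -4.4]
finger_gap: 0.47
grip_force: 31.3
t 37.65 p [ 0.5272 -0.2559  0.2309] yhead 104.92 zx,zy [ 0.008  -0.0034] gap 0.47 grip 31.3 F [ 0.5  0.2 -4.4] q7 129.6
(0.5175, 0.0543, 0.2) units [-1.406  6.049  0.594]
```

```bash
python3 -m inch '[{"hand":-1,"travel":[-0.2,0.85,0],"rotation":[0,0,0]},{"hand":-1,"travel":[-0.2,0.88,0],"rotation":[0,0,0]},{"hand":-1,"travel":[-0.2,0.88,0],"rotation":[0,0,0]},{"hand":-1,"travel":[-0.2,0.88,0],"rotation":[0,0,0]},{"hand":-1,"travel":[-0.2,0.88,0],"rotation":[0,0,0]}]' 30 >/dev/null
python3 -m inch '[{"hand":-1,"travel":[-0.2,0.85,0],"rotation":[0,0,0]},{"hand":-1,"travel":[-0.18,0.7,0],"rotation":[0,0,0]},{"hand":-1,"travel":[0,0,0],"rotation":[0,0,0]},{"hand":-1,"travel":[0,0,0],"rotation":[0,0,0]}]' 30 >/dev/null
python3 -c "
from h import *
rel((.5179,.0543,.0694))"
```

```text
t 38.77 p [0.5148 0.05   0.226 ] yhead 105.13 zx,zy [ 0.0001 -0.0002] gap 0.474 grip 31.4 F [-0.1  0.5 -3.6] q7 95.8
(0.5179, 0.0543, 0.0694) units [-0.083  0.068  3.132]
```

```bash
python3 -m inch '[{"hand":-1,"travel":[-0.06,0.07,0.3],"rotation":[0,0,0]},{"hand":-1,"travel":[0,0,0.7],"rotation":[0,0,0]},{"hand":-1,"travel":[0,0,0.8],"rotation":[0,0,0]},{"hand":-1,"travel":[0,0,0.5],"rotation":[0,0,0]},{"hand":-1,"travel":[0,0,0.2],"rotation":[0,0,0]}]' 30 >/dev/null
python3 -m inch '[{"hand":-1,"travel":[0,0,0],"rotation":[0,0,0]},{"hand":-1,"travel":[0,0,0],"rotation":[0,0,0]}]' 30 >/dev/null
python3 -c "
from h import *
rel((.5179,.0543,.0694))"
```

```text
t 39.65 p [0.5184 0.0542 0.1023] yhead 105.08 zx,zy [0.0029 0.0006] gap 0.474 grip 31.5 F [-0.2 -0.1 -4. ] q7 95.7
(0.5179, 0.0543, 0.0694) units [0.012 0.004 0.658]
```

```bash
python3 -m inch '[{"hand":-1,"travel":[0,0,0.3],"rotation":[0,0,0]},{"hand":-1,"travel":[0,0,0.2],"rotation":[0,0,0]},{"hand":-1,"travel":[0,0,0.08],"rotation":[0,0,0]},{"hand":-1,"travel":[0,0,0.03],"rotation":[0,0,0]},{"hand":-1,"travel":[0,0,0],"rotation":[0,0,0]}]' 30 >/dev/null
python3 -c "
from h import *
rel((.5179,.0543,.0694))"
```

```text
t 40.27 p [0.5179 0.0543 0.0711] yhead 105.1 zx,zy [0.0016 0.0004] gap 0.474 grip 31.5 F [-0.4 -1.2 -2.8] q7 95.8
(0.5179, 0.0543, 0.0694) units [0.    0.    0.033]
```

```bash
python3 -m inch '[{"hand":-1,"travel":[0,0,0.03],"rotation":[0,0,0]},{"hand":-1,"travel":[0,0,0.01],"rotation":[0,0,0]},{"hand":-1,"travel":[0,0,0],"rotation":[0,0,0]}]' 30
python3 -c "
from h import *
rel((.5179,.0543,.0694))"
```

```text
time_s: 40.65
ee_pos: [0.5181, 0.0544, 0.0694]
eef_rot: [[-0.965, -0.261, 0.002], [-0.261, 0.965, 0.001], [-0.002, -0.0, -1.0]]
force: [-0.7, -0.4, 2.4]
finger_gap: 0.475
grip_force: 31.8
t 40.65 p [0.5181 0.0544 0.0694] yhead 105.11 zx,zy [0.0023 0.0006] gap 0.475 grip 31.8 F [-0.7 -0.4  2.4] q7 95.8
(0.5179, 0.0543, 0.0694) units [ 0.005 -0.001  0.   ]
```

```bash
python3 -m inch '[{"hand":0,"travel":[0,0,0],"rotation":[0,0,0]},{"hand":0.3,"travel":[0,0,0],"rotation":[0,0,0]},{"hand":0.4,"travel":[0,0,0],"rotation":[0,0,0]},{"hand":0.4,"travel":[0,0,-0.3],"rotation":[0,0,0]},{"hand":0.4,"travel":[0,0,-0.9],"rotation":[0,0,0]}]' 30
python3 -m inch '[{"hand":0.4,"travel":[0,0,-1],"rotation":[0,0,0]},{"hand":0.4,"travel":[0,0,-1],"rotation":[0,0,0]},{"hand":0.4,"travel":[0,0,-0.5],"rotation":[0,0,0]},{"hand":0.4,"travel":[0.1,0.8,0],"rotation":[0,0,0]},{"hand":0.4,"travel":[0.1,0.9,0],"rotation":[0,0,0]}]' 30 >/dev/null
python3 -m inch '[{"hand":0.4,"travel":[0.1,0.9,0],"rotation":[0,0,0]},{"hand":0.4,"travel":[0.1,0.9,0],"rotation":[0,0,0]},{"hand":0.4,"travel":[0.1,0.9,0],"rotation":[0,0,0]},{"hand":0.4,"travel":[0.1,0.9,0],"rotation":[0,0,0]},{"hand":0.4,"travel":[0.1,0.9,0],"rotation":[0,0,0]}]' 30 >/dev/null
python3 -m inch '[{"hand":0.4,"travel":[0.1,0.9,0],"rotation":[0,0,0]},{"hand":0.4,"travel":[0.1,0.9,0],"rotation":[0,0,0]},{"hand":0.4,"travel":[0.1,0.9,0],"rotation":[0,0,0]},{"hand":0.4,"travel":[0,0.5,0],"rotation":[0,0,0]},{"hand":0.4,"travel":[0,0,0],"rotation":[0,0,0]}]' 30 >/dev/null
python3 - <<'E'
from h import *
rel()
for nm in("top","side"):
    p=env.camera(nm);C=cloud(p);x,yy,z=C[...,0],C[...,1],C[...,2]
    def cen(k): return [int(k.sum()),round(float(x[k].mean()),4),round(float(yy[k].mean()),4)] if k.any() else None
    print(nm,"muller knob",cen((abs(x-.515)<.05)&(abs(yy-.055)<.035)&(z>.09)&(z<.13)))
    print(nm,"bulb",cen((abs(x-.535)<.03)&(abs(yy+.018)<.02)&(z>.078)&(z<.13)))
    print(nm,"body",cen((abs(x-.535)<.03)&(abs(yy+.018)<.025)&(z>.058)&(z<.13)))
    print(nm,"jar",cen((abs(x-.555)<.05)&(abs(yy-.271)<.05)&(z>.085)&(z<.11)))
    cv2.imwrite(f"pics/{nm}7.png",cv2.resize(p["pixels"][150:250,230:430],None,fx=4,fy=4,interpolation=cv2.INTER_CUBIC))
E
```

```text
time_s: 41.28
ee_pos: [0.5166, 0.0541, 0.129]
eef_rot: [[-0.965, -0.261, -0.002], [-0.261, 0.965, -0.0], [0.002, 0.0, -1.0]]
force: [0.1, 0.1, -0.3]
finger_gap: 0.702
grip_force: 0.0
t 43.15 p [0.3453 0.4967 0.2545] yhead 105.29 zx,zy [0.0012 0.0012] gap 0.699 grip 0.0 F [-0.6  0.4 -0.7] q7 43.3
top muller knob [98, 0.5145, 0.0546]
top bulb [29, 0.534, -0.0191]
top body [60, 0.5335, -0.0186]
top jar [113, 0.5549, 0.2708]
side muller knob [92, 0.5068, 0.0517]
side bulb [40, 0.5298, -0.0209]
side body [77, 0.5274, -0.0211]
side jar [88, 0.5504, 0.2677]
```

View pics/top7.png

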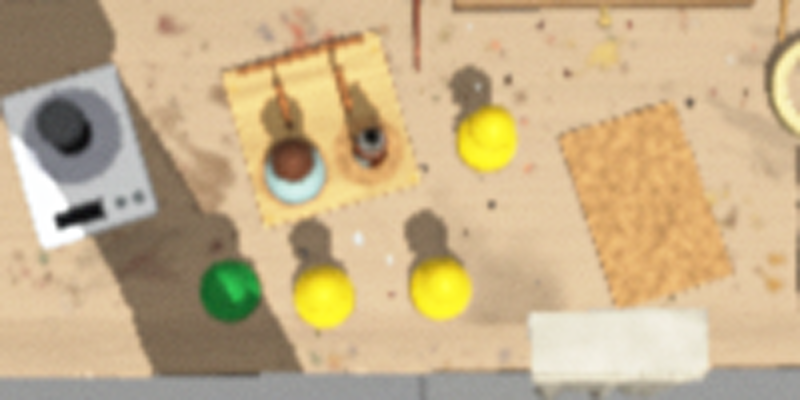

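View pics/side7.png

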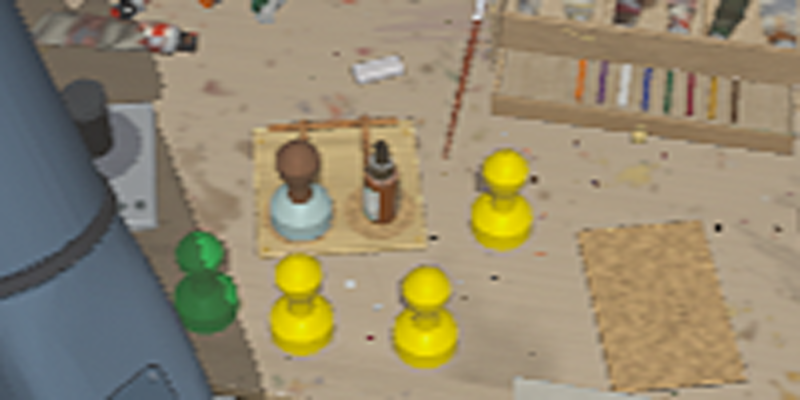

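In both pictures everything stands upright. The muller (top crop 293,165) and the bottle (370,145) are back within about 1 mm, and the jar is mid-pan (65,125). The mat is empty and the look-alikes have not moved.

```bash
python3 -c "
from station import env
print(env.hand_in())"
```

```text
the job is handed in; nothing more can be done
None
```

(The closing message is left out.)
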